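# Lock the lid on the watch leak tester

### The job

Close the leak-test chamber so the watch inside can be tested: pinch the two release tabs on the lid's knob, set the lid into the chamber with its lugs between the claws, press it gently down on the seal and, still pinching, turn it clockwise to its stop, then let go so that both tabs spring out and lock it. Pinch the tabs firmly but do not crush them, do not force the lid or drop it, and leave the other things on the bench where they are.

Things in the scene. Friction and masses are not known exactly. Their poses are not given: they have to be found in the camera images.
- knob (a point): Black bar knob of the loose lid, which lies right way up on the mat. Point on the lid's axis, 13.5 mm above its top face, half-way up the two release tabs; z up. The tabs stand on +x and -x and are pinched along x. The knob's core is 23 (x) x 44 (y) mm and ends 29 mm above the lid's top face.
- lid: The same lid: aluminium disc 102 mm across, 15 mm thick, lower edge bevelled 2.5 mm, about 0.4 kg; origin at the centre of its underside, axes as knob. Four lugs at the bottom of its rim, each 6 mm thick, 24 mm wide, reaching 57 mm from the centre, at 45, 135, 225 and 315 degrees from x. Fingertips may rest and press on its top face beside the tabs.
- tab_a (a joint): Travel of the release tab on the lid's +x side, m: 0 free (sprung out), 0.008 fully in. Its nose clears the claws from 0.0055. Spring: 3 N at first, 15 N fully in.
- tab_b (a joint): The same for the tab on the lid's -x side.
- tab_a_face (a point): Middle of the outer face of the +x tab: an upright grey plate 26 mm wide (along y), from 1 to 26 mm above the lid's top face. The outer faces of the two tabs are 52 mm apart when free, 36 mm when both are fully in. More than 45 N on a tab cracks it.
- tab_b_face (a point): The same on the -x tab.
- nose_a (a point): Outer end of the steel nose, 25 mm wide, that moves with the +x tab. Free, it stands out of the lid's rim to 58 mm from the axis, 7 to 13 mm above the underside; with the tab in, it is drawn in to 50 mm. Free noses land on the claws and keep the lid from seating and turning. The -x side is the same.
- tester: The leak tester, fixed: white housing 180 x 170 x 40 mm and, upright in it, a round aluminium pot, the chamber, 138 mm across; origin on the bench under the pot's axis, z up. The pot slides up or down in the housing to suit the job and is clamped by a ring, so that its mouth (the top of the claws) stands anywhere from 86 to 116 mm above the bench; this height is not measured.
- pot_axis (a point): Point on the pot's axis level with the housing's top. In the mouth four claws, 6 mm thick, reach in to 52.5 mm from the axis, centred on this frame's +x, +y, -x, -y, each covering 29 degrees either side. The lugs go in through the gaps between them: the lid's x axis along x or y, any quarter turn. Clear width below the claws 122 mm. Free noses land on the claws.
- pot_front (a point): Point at the pot's foot towards the front panel, 69 mm from the axis. Inside is a soft black seal ring, 100 mm outside. The entering lid meets it with the lid's top face 6.5 mm above the mouth. It yields 5 mm straight down at 2.5 N per mm, then is solid; claws are hard at once. From 3.5 mm on (a push of about 6 N, up to 25 N is safe) the lugs are below the claws.
- pot_back (a point): The same on the far side. With its lugs below the claws and its tabs in, the lid turns clockwise (from above) 46.5 degrees to a solid stop; counter-clockwise it is blocked. From 43 degrees on each nose faces a gap and springs into it when let go. The seal then holds the locked lid up against the claws, its top face 3 mm above the mouth. A load of over 50 N on the tester harms it.
- mat: Green bench mat, 190 x 190 x 3 mm, fixed; origin at the centre of its underside. The lid lies on it.
- tray: White tray of watch heads, 110 x 240 x 22 mm, loose; to be left alone.
- blower: Black rubber dust blower, 60 mm across, 105 mm high, standing; to be left alone.
- loupe: Black eye loupe, 38 mm across, 34 mm high, standing; to be left alone.
- tweezers: Steel tweezers, 125 mm long, lying; to be left alone.
There are look-alikes about, which are no part of the job. Leave any red look-alike of the lid alone.

How it is judged:
By the outcome, as a careful person would: the job done as asked, in the order asked, and still so for the second after the job is handed in, with the robot touching nothing.
It also fails if it takes over 61 s, if anything falls off the work surface, if the arm or the gripper's body presses on something with over 40 N, if the wrist force passes 120 N, or if a joint passes its speed limit or range.

### The arm

A 6-joint arm with a two-finger parallel gripper is mounted at the origin on the work surface. World frame = base frame: x ahead of the robot, y to its left, z up, the work surface at z = 0. Lengths are in mm, angles in rad, forces in N, time in s.
With the tool pointing down it reaches from about 275 to 750 mm from the base axis. Payload 10.2 kg.
Tool frame: the origin (TCP) lies on the centre line of the jaws, within the pads' length; the fingertips stand 22 mm ahead of it and the grasp point (between the pads) lies 3 mm ahead of it; z points along the fingers, y is the line along which they close (so a half turn about z gives the same grasp; the last joint's range is limited). The gripper opens to 88 mm and grips with 3 to 60 N. Pads are 18 mm wide; open, the fingers measure 123 mm over their backs; the gripper's body (75 mm by 187 mm) begins 45 mm behind the grasp point.
Start: joints at [-1.453, 0.313, 1.498, -0, 1.331, -0.223], TCP at [175.464, -494.817, 260.72] pointing down, gripper open.
Joint ranges: [-2.94, 2.94], [-0.97, 2.17], [0.19, 2.56], [-1.23, 4.37], [0.02, 3.11], [-2.88, 2.88]. Speed limits (rad/s): [2.39, 2.39, 3.01, 3.14, 3.14, 3.14].

### API

Orientations are given as a unit quaternion [x, y, z, w].
In Python, from workcell import get_obs, camera, hand_in gives the robot as it stands.
- The arm moves only by the shell command python3 -m jog 'ROWS' [OPENING]. ROWS is JSON, a list of rows, each an object with "translation": the shift along the tool's x, y, z normalised to -1 to 1, where 1 is 0.025 m, a list of three; "rotation": the turn, a rotation vector about the tool's x, y, z normalised to -1 to 1, where 1 is 360 degrees, a list of three. A call has 1 to 5 rows; each row shifts and turns the commanded pose from where the row before left it, along the tool's axes as they then stand; what a row does not reach is not made up. A row lasts 1/12 s, in which the tool goes at most 41.7 mm and 7.16 degrees, less where a joint would pass 70% of its speed; a pose out of reach is approached as far as the arm can. A call with a number of a shift or a turn outside -1 to 1 is refused whole. A call with a gripper value outside its range is refused whole. OPENING is the closure, from -1 (fully open) to 1 (shut), set as the call begins (- or left out, the last holds). The fingers move at their own pace and stop on an object; the grip force is fixed at half the most. Time passes only in rows, so rows that do not move let the fingers close. It gives the time, the measured TCP pose, the force, the opening and the grip force at its end, in the units of the state.
- get_obs(): the state, without advancing time (a new reading comes with each control period).
- camera(name): name is "scene" or "top" or "wrist"; returns a dict with "frame" (384x512x3 uint8, red, green, blue), "mtx" (3x3 intrinsics, pixels), "camera_from_world" (4x4, takes a point from world to camera coordinates). Camera axes: x right, y down, z forward; pixel columns grow to the right and rows downward; lengths in mm; the calibration is good to about 2 mm. A picture is of the moment at which its call begins. There is no depth.
- hand_in(): hands the job in; it is judged then, once.
The state is a dict: "clock": time; "joint_pos": joint angles; "qd": joint speeds; "joint_efforts": joint torques, N m; "eef_pos": TCP position; "orientation": TCP orientation; "wrist_force": force on the tool from outside, world axes, zero at the start; "moment": the same for the moment, N m; "grip_width": opening from 0.0 (shut) to 1.0 (fully open); "grip_force": force on a finger pad.
Only numpy, scipy, OpenCV 4.12 (cv2) and the standard library are available. Lean on these libraries where they do the work, as an engineer would, in place of code of your own. Each camera call takes 0.05 s, during which the arm holds its last target. There are 200 camera calls.

## Working session

There is one attempt and no reset: what is moved stays moved. The work goes in short steps, Python scripts to look and compute and a shell command to move; the robot and the scene stay as the last step left them, time stands still between calls to the robot, and variables do not carry over. Pictures are saved under pics/ and viewed, at most 10 in all, crops included, and the job is handed in when it is done.

```bash
mkdir -p pics; cat > h.py <<'E'
import numpy as np, cv2
from workcell import get_obs, camera
def snap(name,fn=None,scale=1.5,crop=None):
    c=camera(name); im=c["frame"][:,:,::-1].copy()
    if crop: x0,y0,x1,y1=crop; im=im[y0:y1,x0:x1]
    if fn: cv2.imwrite("pics/"+fn,cv2.resize(im,None,fx=scale,fy=scale,interpolation=cv2.INTER_CUBIC))
    return c
def ray(c,uv):
    K=np.array(c["mtx"]);T=np.array(c["camera_from_world"])
    R=T[:3,:3];o=-R.T@T[:3,3];d=R.T@np.linalg.inv(K)@np.array([uv[0],uv[1],1.]);return o,d/np.linalg.norm(d)
def onz(c,uv,z):
    o,d=ray(c,uv);return o+d*(z-o[2])/d[2]
def proj(c,P):
    K=np.array(c["mtx"]);T=np.array(c["camera_from_world"]);p=K@(T[:3,:3]@np.array(P)+T[:3,3]);return p[:2]/p[2]
E
python3 - <<'E'
from h import *
o=get_obs();print(o)
a=camera("top");b=camera("scene")
cv2.imwrite("pics/a.png",cv2.resize(a["frame"][:,:,::-1],None,fx=1.5,fy=1.5))
cv2.imwrite("pics/b.png",cv2.resize(b["frame"][:,:,::-1],None,fx=1.5,fy=1.5))
np.save("pics/ab.npy",[a,b],allow_pickle=True)
for c in(a,b):print(ray(c,(256,192)),c["mtx"])
E
```

```text
{'clock': 0.0, 'joint_pos': array([-1.45341424e+00,  3.13440581e-01,  1.49841976e+00,  2.90681247e-05,
        1.33098592e+00, -2.23413339e-01]), 'qd': array([-6.75513995e-04,  4.34066647e-05, -1.27981915e-03, -8.05571190e-04,
        2.42532159e-04,  1.58174647e-03]), 'joint_efforts': array([ 5.07555396e-04, -4.02204287e+01, -2.52270681e+01,  6.95052068e-02,
        3.53241339e-02, -9.38679364e-05]), 'eef_pos': array([ 175.4372631 , -494.59733429,  260.17238949]), 'orientation': array([ 9.85517796e-01,  1.69570872e-01,  4.73109994e-05, -6.25175619e-04]), 'wrist_force': array([ 0.15366709, -0.57032263, -0.10454098]), 'moment': array([-0.02375571,  0.00566217, -0.05894721]), 'grip_force': 0.0, 'grip_width': 0.9996243707298702}
(array([ 320.79070819,    3.00327229, 1541.89587339]), array([ 1.59826837e-01, -8.80216812e-05, -9.87145062e-01])) [[472.61671899   0.         260.78779733]
 [  0.         472.61671899 189.90473427]
 [  0.           0.           1.        ]]
(array([1192.10618602,  186.21108067,  973.41330877]), array([-0.53602393, -0.18351681, -0.82401452])) [[423.47282261   0.         262.06404372]
 [  0.         423.47282261 191.44903891]
 [  0.           0.           1.        ]]
```

View pics/a.png

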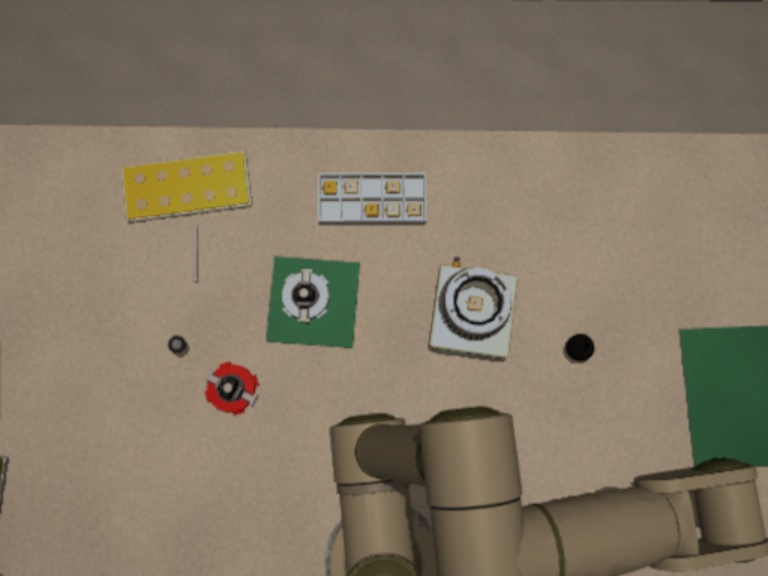

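View pics/b.png

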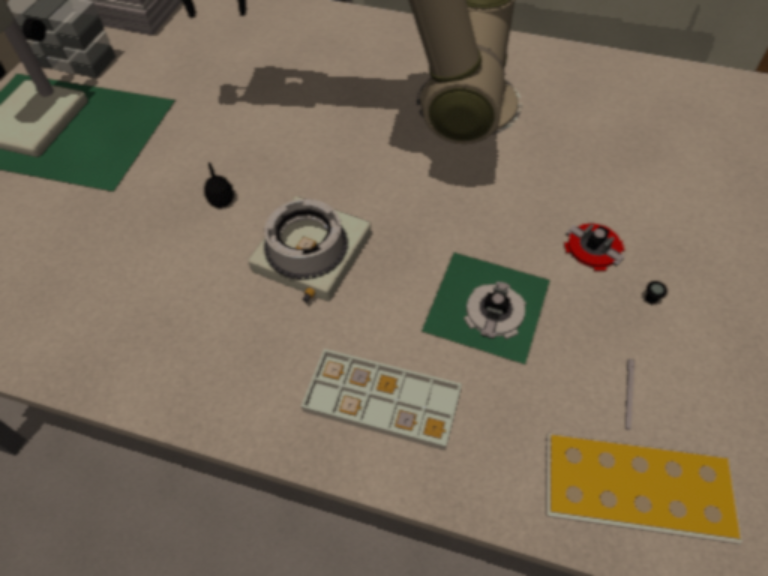

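The top view shows the lid at about (305,294), tabs along image vertical (world x), and the pot at (475,302). The red look-alike is at (231,388). The scene view shows the lid at (497,306) and the pot at (305,238), with the top camera's up direction pointing ahead of the robot.

```bash
python3 - <<'E'
from h import *
a,b=np.load("pics/ab.npy",allow_pickle=True)
for n,c,l in(("top",a,(305,293)),("scene",b,(498,300))):
    print(n,"knob top z47",onz(c,np.array(l)/1.5,47))
im=a["frame"].astype(int)
g=((im[:,:,1]>im[:,:,0]*1.6)&(im[:,:,1]>im[:,:,2]*1.15)).astype(np.uint8)
cs,_=cv2.findContours(g,cv2.RETR_EXTERNAL,cv2.CHAIN_APPROX_NONE)
for k in cs:
    if cv2.contourArea(k)>500:
        q=cv2.boxPoints(cv2.minAreaRect(k));print("mat",[onz(a,p,3)[:2].round() for p in q])
# lid: bright grey inside mat region
x0,y0,x1,y1=180,172,240,232
sub=im[y0:y1,x0:x1];m=((sub.min(2)>110)).astype(np.uint8)
cs,_=cv2.findContours(m,cv2.RETR_EXTERNAL,cv2.CHAIN_APPROX_NONE);k=max(cs,key=cv2.contourArea)
(cx,cy),r=cv2.minEnclosingCircle(k);print("lid",cx+x0,cy+y0,r,onz(a,(cx+x0,cy+y0),16),"halfw",np.linalg.norm(onz(a,(cx+x0+r,cy+y0),16)-onz(a,(cx+x0,cy+y0),16)))
# pot rings at assumed z
for z in(86,100,116):
    print("pot",z,onz(a,np.array((475,300))/1.5,z)[:2],onz(b,np.array((306,227))/1.5,z)[:2])
x0,y0,x1,y1=70,205,0,0
v=np.array([[442,266],[517,270],[507,359],[430,350]])/1.5
P=[onz(a,p,40)[:2] for p in v];print("housing",np.round(P),np.mean(P,0))
E
```

```text
top knob top z47 [550.38917298 171.07666909  47.        ]
scene knob top z47 [556.72002093 178.04279089  47.        ]
mat [array([ 490., -648.]), array([ 492., -837.]), array([ 197., -813.]), array([ 196., -631.])]
mat [array([453., 256.]), array([639., 247.]), array([624.,  60.]), array([439.,  73.])]
lid 203.0 196.2142848968506 17.673006057739258 [552.23350539 175.56672337  16.        ] halfw 57.58366048445362
pot 86 [ 533.10638482 -186.4088266 ] [ 527.09907624 -187.39747469]
pot 100 [ 531.06474192 -184.58742616] [ 537.59035403 -181.50335555]
pot 116 [ 528.73143574 -182.50582566] [ 549.58038579 -174.76721938]
housing [[ 613. -122.]
 [ 606. -284.]
 [ 414. -259.]
 [ 432.  -96.]] [ 516.45119956 -190.09273635]
```

```bash
R='{"translation":[0,0,0],"rotation":[0,0,-0.0196]}'
python3 -m jog '[{"translation":[0,0,0],"rotation":[0,0,-0.0196]},{"translation":[0,0,0],"rotation":[0,0,-0.0196]},{"translation":[0,0,0],"rotation":[0,0,-0.0196]},{"translation":[0,0,0],"rotation":[0,0,-0.0196]},{"translation":[0,0,0],"rotation":[0,0,-0.0196]}]'
python3 -m jog '[{"translation":[0,0,0],"rotation":[0,0,-0.0196]},{"translation":[0,0,0],"rotation":[0,0,-0.0196]},{"translation":[0,0,0],"rotation":[0,0,-0.0196]},{"translation":[0,0,0],"rotation":[0,0,-0.0196]},{"translation":[0,0,0],"rotation":[0,0,-0.0196]}]'
python3 -m jog '[{"translation":[0.83,0.95,0],"rotation":[0,0,0]},{"translation":[0.83,0.95,0],"rotation":[0,0,0]},{"translation":[0.83,0.95,0],"rotation":[0,0,0]},{"translation":[0.83,0.95,0],"rotation":[0,0,0]},{"translation":[0.83,0.95,0],"rotation":[0,0,0]}]'
python3 -m jog '[{"translation":[0.83,0.95,0],"rotation":[0,0,0]},{"translation":[0.83,0.95,0],"rotation":[0,0,0]},{"translation":[0.83,0.95,0],"rotation":[0,0,0]},{"translation":[0.83,0.95,0],"rotation":[0,0,0]},{"translation":[0.83,0.95,0],"rotation":[0,0,0]}]'
python3 -m jog '[{"translation":[0.83,0.95,0],"rotation":[0,0,0]},{"translation":[0.83,0.95,0],"rotation":[0,0,0]},{"translation":[0.83,0.95,0],"rotation":[0,0,0]},{"translation":[0.83,0.95,0],"rotation":[0,0,0]},{"translation":[0,0,0],"rotation":[0,0,0]}]'
python3 - <<'E'
from h import *
c=snap("wrist","w1.png");print(get_obs()["eef_pos"],get_obs()["orientation"]);np.save("pics/w1.npy",[c],allow_pickle=True)
print(c["mtx"],ray(c,(256,192)))
E
```

```text
clock: 0.52
eef_pos: [175.4, -494.7, 260.4]
orientation: [0.886, 0.463, 0.0, -0.0]
wrist_force: [0.2, 1.4, -0.7]
grip_width: 0.997
grip_force: 0.0
clock: 0.93
eef_pos: [175.5, -494.7, 260.4]
orientation: [0.704, 0.71, 0.0, -0.0]
wrist_force: [-0.4, -0.3, -0.3]
grip_width: 1.001
grip_force: 0.0
clock: 1.35
eef_pos: [294.9, -389.6, 260.5]
orientation: [0.707, 0.708, 0.0, -0.0]
wrist_force: [0.2, -0.1, -0.1]
grip_width: 0.998
grip_force: 0.0
clock: 1.77
eef_pos: [413.6, -285.6, 260.6]
orientation: [0.707, 0.708, 0.0, -0.0]
wrist_force: [0.9, -1.1, -0.4]
grip_width: 1.0
grip_force: 0.0
clock: 2.18
eef_pos: [510.1, -200.5, 260.2]
orientation: [0.705, 0.709, 0.001, -0.0]
wrist_force: [1.5, 0.7, 0.3]
grip_width: 1.002
grip_force: 0.0
[ 508.64605653 -202.04997611  260.13666427] [ 7.05341937e-01  7.08867075e-01 -1.11247192e-05 -4.69786766e-04]
[[264.31997011   0.         255.42097778]
 [  0.         264.31997011 194.79046604]
 [  0.           0.           1.        ]] (array([ 509.65066464, -133.61404197,  385.55245695]), array([ 0.00397245, -0.25063108, -0.96807452]))
```

View pics/w1.png

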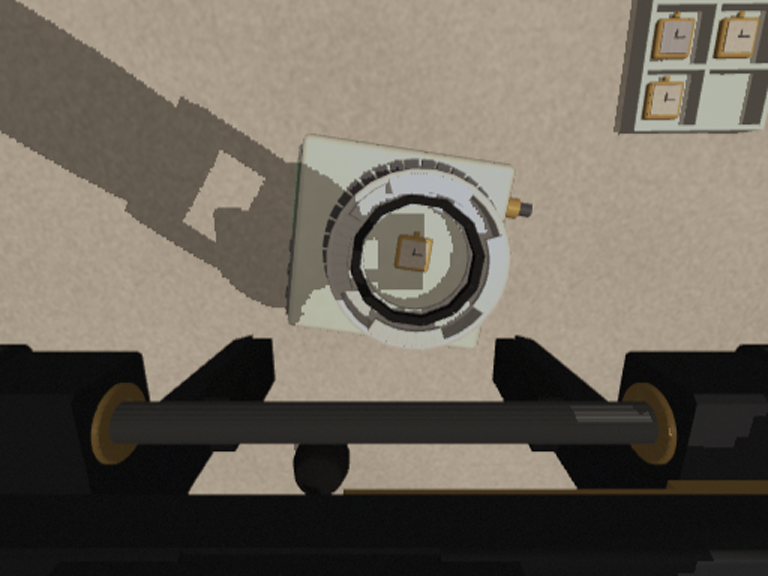

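Wrist view w1: pot mouth centred near (418,256) with rim edges at x≈328–509, and lug gaps near (375,205), (488,215), (462,320) and (358,312). The housing is tilted a few degrees. I'll take a centred pot view, then a lid view.

```bash
python3 -m jog '[{"translation":[-0.7,0.35,0],"rotation":[0,0,0]},{"translation":[-0.7,0.35,0],"rotation":[0,0,0]},{"translation":[-0.7,0.35,0],"rotation":[0,0,0]},{"translation":[0,0,0],"rotation":[0,0,0]},{"translation":[0,0,0],"rotation":[0,0,0]}]'
python3 - <<'E'
from h import *
c=snap("wrist");np.save("pics/w2.npy",[c],allow_pickle=True)
cv2.imwrite("pics/w2.png",cv2.resize(c["frame"][96:288,130:386,::-1],None,fx=3,fy=3,interpolation=cv2.INTER_CUBIC))
E
python3 -m jog '[{"translation":[0.95,0.05,0],"rotation":[0,0,0]},{"translation":[0.95,0.05,0],"rotation":[0,0,0]},{"translation":[0.95,0.05,0],"rotation":[0,0,0]},{"translation":[0.95,0.05,0],"rotation":[0,0,0]},{"translation":[0.95,0.05,0],"rotation":[0,0,0]}]'
python3 -m jog '[{"translation":[0.95,0.05,0],"rotation":[0,0,0]},{"translation":[0.95,0.05,0],"rotation":[0,0,0]},{"translation":[0.95,0.05,0],"rotation":[0,0,0]},{"translation":[0.95,0.05,0],"rotation":[0,0,0]},{"translation":[0.95,0.05,0],"rotation":[0,0,0]}]'
python3 -m jog '[{"translation":[0.95,0.05,0],"rotation":[0,0,0]},{"translation":[0.95,0.05,0],"rotation":[0,0,0]},{"translation":[0.95,0.05,0],"rotation":[0,0,0]},{"translation":[0.95,0.05,0],"rotation":[0,0,0]},{"translation":[0.95,0.05,0],"rotation":[0,0,0]}]'
python3 -m jog '[{"translation":[0,0,0],"rotation":[0,0,0]},{"translation":[0,0,0],"rotation":[0,0,0]}]'
python3 - <<'E'
from h import *
c=snap("wrist");np.save("pics/w3.npy",[c],allow_pickle=True)
cv2.imwrite("pics/w3.png",cv2.resize(c["frame"][96:288,130:386,::-1],None,fx=3,fy=3,interpolation=cv2.INTER_CUBIC))
E
```

```text
clock: 2.65
eef_pos: [533.2, -257.1, 260.1]
orientation: [0.707, 0.707, -0.0, -0.001]
wrist_force: [-0.1, 0.7, -0.2]
grip_width: 0.999
grip_force: 0.0
clock: 3.12
eef_pos: [539.2, -135.8, 261.0]
orientation: [0.707, 0.708, 0.0, -0.0]
wrist_force: [-0.2, -0.6, -0.2]
grip_width: 1.0
grip_force: 0.0
clock: 3.53
eef_pos: [545.1, -17.1, 261.0]
orientation: [0.706, 0.708, 0.0, 0.0]
wrist_force: [-0.4, 0.3, -0.9]
grip_width: 1.0
grip_force: 0.0
clock: 3.95
eef_pos: [551.1, 101.4, 261.0]
orientation: [0.706, 0.708, 0.0, 0.0]
wrist_force: [-0.0, -0.6, -1.0]
grip_width: 0.996
grip_force: 0.0
clock: 4.12
eef_pos: [551.3, 100.8, 260.9]
orientation: [0.706, 0.708, -0.0, 0.0]
wrist_force: [0.1, 0.6, -0.4]
grip_width: 1.002
grip_force: 0.0
```

View pics/w2.png

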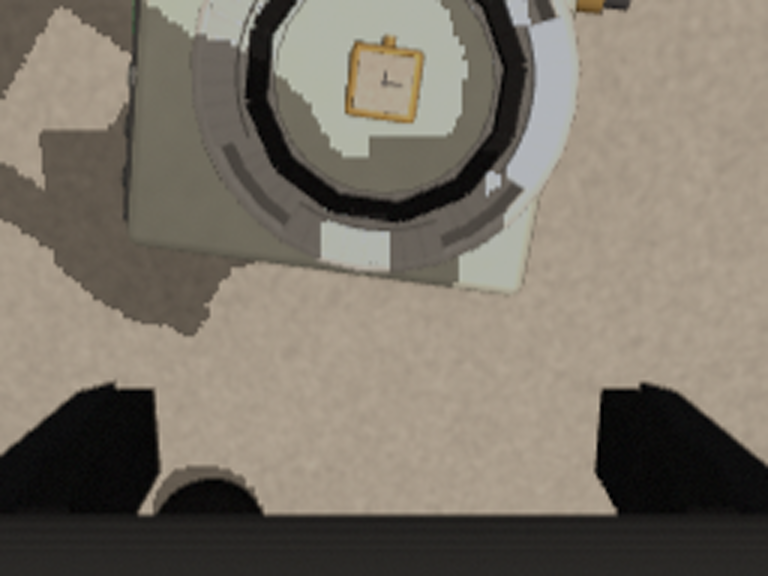

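View pics/w3.png

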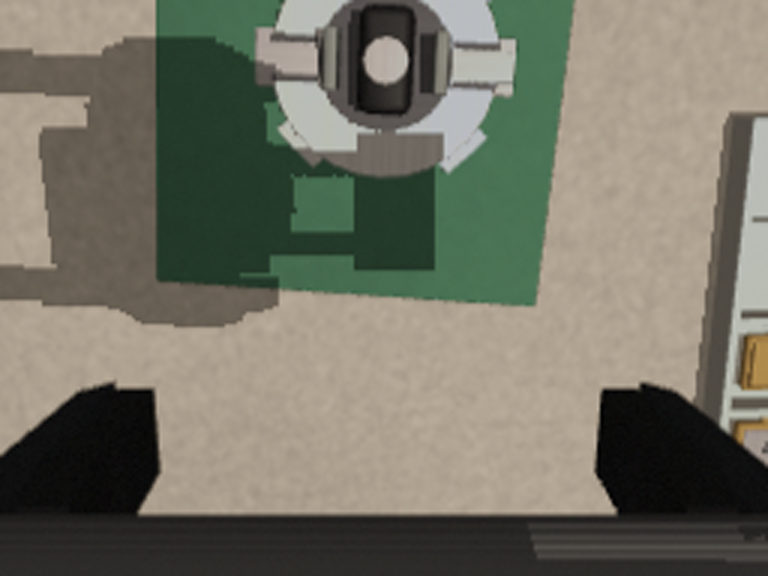

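w2: pot centre near crop (386,78), rim radius ~193 crop px, gaps at (256,183) and (482,215), so pot yaw is roughly −8°. w3: knob cap at (385,60), nose ends at (262,55) and (510,67), so lid yaw is roughly −3°.

```bash
python3 - <<'E'
from h import *
c,=np.load("pics/w3.npy",allow_pickle=True)
f=lambda x,y:(130+x/3,96+y/3)
k=onz(c,f(385,60),47);print("cam",ray(c,(0,0))[0],"knobtop",k)
L=onz(c,f(256,54.5),16);R=onz(c,f(515,66.5),16);d=(R-L);print("noses",L,R,(L+R)/2,np.linalg.norm(d),np.degrees(np.arctan2(d[1],d[0])))
L=onz(c,f(322,57),44);R=onz(c,f(450,62),44);d=R-L;print("tabs(z44)",(L+R)/2,np.linalg.norm(d))
L=onz(c,f(282,126),9);R=onz(c,f(486,134),9);d=R-L;print("lugs",L,R,np.linalg.norm(d),np.degrees(np.arctan2(d[1],d[0])))
for n in("w1","w2"):
    c,=np.load(f"pics/{n}.npy",allow_pickle=True)
    g=cv2.cvtColor(c["frame"],cv2.COLOR_RGB2GRAY)
    if n=="w1": pts=[(509/1.5,256/1.5),(418/1.5,348/1.5)];
    for z in(86,96,106,116):
        a=[onz(c,f(x,y),z) for x,y in((193,70),(579,75),(385,271))] if n=="w2" else [onz(c,(x/1.5,y/1.5),z) for x,y in((509,255),(418,348),(340,205))]
        (A,B,C)=[p[:2] for p in a]
        M=np.array([B-A,C-A])*2;ce=np.linalg.solve(M,np.array([B@B-A@A,C@C-A@A]));print(n,z,ce,np.linalg.norm(A-ce))
o=[]
for n in("w1","w2"):
    c,=np.load(f"pics/{n}.npy",allow_pickle=True)
    im=np.zeros((45*4,720,3),np.uint8)
    th=np.radians(np.arange(720)/2.);r=np.arange(180)/4+35
    P=np.stack(np.broadcast_arrays(532+r[:,None]*np.cos(th),-186+r[:,None]*np.sin(th),96.),-1).reshape(-1,3)
    T=np.array(c["camera_from_world"]);q=(P@T[:3,:3].T+T[:3,3])@np.array(c["mtx"]).T;q=(q[:,:2]/q[:,2:]).reshape(180,720,2).astype(np.float32)
    o.append(cv2.remap(c["frame"][:,:,::-1].copy(),q,None,cv2.INTER_LINEAR))
cv2.imwrite("pics/pol.png",np.vstack(o))
E
```

```text
cam [551.05554934 167.85981043 386.14136798] knobtop [554.73287148 176.11964969  47.        ]
noses [497.43625653 179.0762563   16.        ] [613.3785438  174.23577076  16.        ] [555.40740016 176.65601353  16.        ] 116.04328621718278 -2.3906586132624623
tabs(z44) [555.19954262 176.39127778  44.        ] 52.97840588460502
lugs [507.34583436 147.45661668   9.        ] [602.48582954 144.05008014   9.        ] 95.20096204799401 -2.050628874823226
w1 86 [ 535.22477822 -190.3829295 ] 71.1774940095743
w1 96 [ 534.37103414 -188.48780609] 68.80136614417822
w1 106 [ 533.51729007 -186.59268267] 66.42523827878236
w1 116 [ 532.66354599 -184.69755926] 64.04911041338677
w2 86 [ 536.6499967  -190.87133098] 70.24978265217679
w2 96 [ 536.53837772 -190.84959452] 67.90353715474737
w2 106 [ 536.42675875 -190.82785805] 65.55729165731775
w2 116 [ 536.31513978 -190.80612158] 63.211046159888234
```

View pics/pol.png

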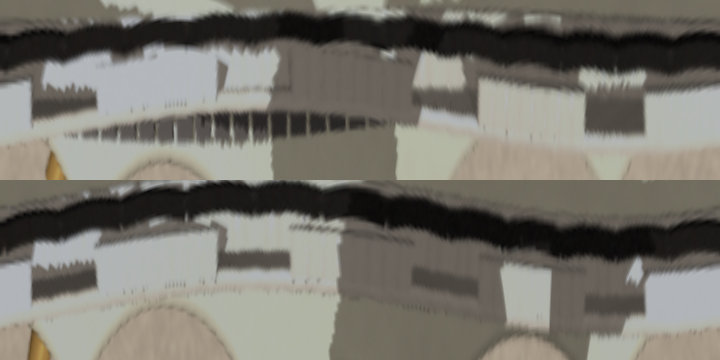

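Lid: centre (555.2,176.4), yaw −2.3°. Checks agree: nose span 116 mm, tab span 53 mm. Pot: centre ≈ (536,−190), yaw ≈ −7.7°, mouth ≈ 86–100 mm. Moving over the lid now.

```bash
python3 -m jog '[{"translation":[0.61,0.01,0.8],"rotation":[0,0,0.0068]},{"translation":[0.61,0.01,0.8],"rotation":[0,0,0]},{"translation":[0.61,0.01,0.8],"rotation":[0,0,0]},{"translation":[0.61,0.01,0.8],"rotation":[0,0,0]},{"translation":[0.61,0.01,0.8],"rotation":[0,0,0]}]'
python3 -m jog '[{"translation":[0,0,0.8],"rotation":[0,0,0]},{"translation":[0,0,0.8],"rotation":[0,0,0]},{"translation":[0,0,0.8],"rotation":[0,0,0]},{"translation":[0,0,0.6],"rotation":[0,0,0]},{"translation":[0,0,0],"rotation":[0,0,0]}]'
python3 -m jog '[{"translation":[0,0,0],"rotation":[0,0,0]},{"translation":[0,0,0],"rotation":[0,0,0]}]'
python3 - <<'E'
from h import *
c=snap("wrist","w4.png",1.5);np.save("pics/w4.npy",[c],allow_pickle=True)
o=get_obs();print(o["eef_pos"],o["orientation"])
E
```

```text
clock: 4.58
eef_pos: [555.7, 175.5, 160.0]
orientation: [0.722, 0.692, -0.0, 0.0]
wrist_force: [0.2, -0.1, 0.2]
grip_width: 1.004
grip_force: 0.0
clock: 5.0
eef_pos: [554.3, 174.7, 83.0]
orientation: [0.722, 0.692, -0.002, -0.002]
wrist_force: [0.4, 0.5, -0.9]
grip_width: 1.001
grip_force: 0.0
clock: 5.17
eef_pos: [556.4, 175.6, 87.0]
orientation: [0.722, 0.692, 0.001, 0.001]
wrist_force: [-0.2, -0.6, 0.2]
grip_width: 0.996
grip_force: 0.0
[556.45885518 175.75079241  87.11441267] [7.21732854e-01 6.92170877e-01 8.39877811e-04 6.77565353e-04]
```

View pics/w4.png

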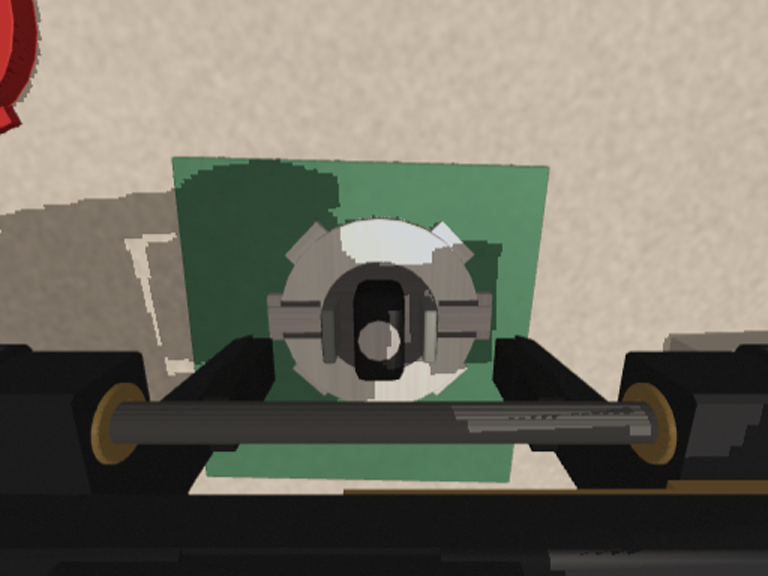

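w4: tabs at x≈322 and 437 (mid 379.5), fingers mid 384. The lid lies about 1.4 mm to −x of the tool, so I'll correct and descend.

```bash
python3 -m jog '[{"translation":[0.03,-0.055,0.6],"rotation":[0,0,0]},{"translation":[0,0,0.6],"rotation":[0,0,0]},{"translation":[0,0,0.5],"rotation":[0,0,0]},{"translation":[0,0,0],"rotation":[0,0,0]},{"translation":[0,0,0],"rotation":[0,0,0]}]' -0.15
python3 -m jog '[{"translation":[0,0,0],"rotation":[0,0,0]},{"translation":[0,0,0],"rotation":[0,0,0]},{"translation":[0,0,0],"rotation":[0,0,0]}]'
```

```text
clock: 5.63
eef_pos: [554.6, 176.9, 43.5]
orientation: [0.722, 0.692, -0.0, -0.0]
wrist_force: [-0.5, -0.3, 0.3]
grip_width: 0.644
grip_force: 0.0
clock: 5.88
eef_pos: [554.9, 177.0, 44.1]
orientation: [0.722, 0.692, 0.001, 0.0]
wrist_force: [-0.5, -0.8, 2.6]
grip_width: 0.575
grip_force: 3.9
```

```bash
python3 -m jog '[{"translation":[0,0,0],"rotation":[0,0,0]},{"translation":[0,0,0.06],"rotation":[0,0,0]},{"translation":[0,0,0.06],"rotation":[0,0,0]},{"translation":[0,0,0],"rotation":[0,0,0]},{"translation":[0,0,0],"rotation":[0,0,0]}]' -0.3
python3 -m jog '[{"translation":[0,0,0],"rotation":[0,0,0]},{"translation":[0,0,0],"rotation":[0,0,0]}]' -0.1
python3 -m jog '[{"translation":[0,0,0],"rotation":[0,0,0]},{"translation":[0,0,0],"rotation":[0,0,0]},{"translation":[0,0,0],"rotation":[0,0,0]}]' 0.0
python3 -m jog '[{"translation":[0,0,0],"rotation":[0,0,0]},{"translation":[0,0,0],"rotation":[0,0,0]},{"translation":[0,0,0],"rotation":[0,0,0]}]' 0.12
python3 -m jog '[{"translation":[0,0,0],"rotation":[0,0,0]},{"translation":[0,0,0],"rotation":[0,0,0]},{"translation":[0,0,0],"rotation":[0,0,0]}]' 0.2
python3 -m jog '[{"translation":[0,0,0],"rotation":[0,0,0]},{"translation":[0,0,0],"rotation":[0,0,0]},{"translation":[0,0,0],"rotation":[0,0,0]}]' 0.3
```

```text
clock: 6.3
eef_pos: [554.6, 177.0, 40.5]
orientation: [0.722, 0.692, 0.0, 0.0]
wrist_force: [-0.9, 1.1, 4.8]
grip_width: 0.651
grip_force: 2.1
clock: 6.47
eef_pos: [554.7, 177.0, 40.5]
orientation: [0.722, 0.692, 0.0, 0.0]
wrist_force: [-0.0, -0.3, 4.5]
grip_width: 0.551
grip_force: 6.0
clock: 6.72
eef_pos: [554.8, 177.0, 40.5]
orientation: [0.722, 0.692, 0.0, 0.0]
wrist_force: [-0.5, -1.0, 6.0]
grip_width: 0.499
grip_force: 8.9
clock: 6.97
eef_pos: [554.8, 177.0, 40.5]
orientation: [0.722, 0.692, 0.0, 0.0]
wrist_force: [-0.3, -0.3, 5.5]
grip_width: 0.446
grip_force: 12.6
clock: 7.22
eef_pos: [554.9, 177.0, 40.6]
orientation: [0.722, 0.692, 0.001, 0.0]
wrist_force: [0.7, -0.3, 4.7]
grip_width: 0.403
grip_force: 20.6
clock: 7.47
eef_pos: [554.9, 177.0, 40.6]
orientation: [0.722, 0.692, 0.001, 0.0]
wrist_force: [0.9, 0.2, 6.5]
grip_width: 0.398
grip_force: 30.0
```

```bash
python3 -m jog '[{"translation":[0,0,-0.1],"rotation":[0,0,0]},{"translation":[0,0,-0.3],"rotation":[0,0,0]},{"translation":[0,0,-0.7],"rotation":[0,0,0]},{"translation":[0,0,-0.9],"rotation":[0,0,0.0]},{"translation":[0,0,-0.9],"rotation":[0,0,0]}]'
python3 -m jog '[{"translation":[0,0,-0.9],"rotation":[0,0,0]},{"translation":[0,0,-0.9],"rotation":[0,0,0]},{"translation":[0,0,-0.6],"rotation":[0,0,0]},{"translation":[0,0,-0.3],"rotation":[0,0,0.0075]},{"translation":[0,0,0],"rotation":[0,0,0.0072]}]'
python3 -m jog '[{"translation":[-0.4,0.033,0],"rotation":[0,0,0]},{"translation":[-0.8,0.066,0],"rotation":[0,0,0]},{"translation":[-0.95,0.079,0],"rotation":[0,0,0]},{"translation":[-0.95,0.079,0],"rotation":[0,0,0]},{"translation":[-0.95,0.079,0],"rotation":[0,0,0]}]'
python3 -m jog '[{"translation":[-0.95,0.079,0],"rotation":[0,0,0]},{"translation":[-0.95,0.079,0],"rotation":[0,0,0]},{"translation":[-0.95,0.079,0],"rotation":[0,0,0]},{"translation":[-0.95,0.079,0],"rotation":[0,0,0]},{"translation":[-0.95,0.079,0],"rotation":[0,0,0]}]'
python3 -m jog '[{"translation":[-0.95,0.079,0],"rotation":[0,0,0]},{"translation":[-0.95,0.079,0],"rotation":[0,0,0]},{"translation":[-0.95,0.079,0],"rotation":[0,0,0]},{"translation":[-0.95,0.079,0],"rotation":[0,0,0]},{"translation":[-0.95,0.079,0],"rotation":[0,0,0]}]'
python3 -m jog '[{"translation":[-0.7,0.058,0],"rotation":[0,0,0]},{"translation":[-0.38,0.032,0],"rotation":[0,0,0]},{"translation":[0,0,0],"rotation":[0,0,0]},{"translation":[0,0,0],"rotation":[0,0,0]},{"translation":[0,0,0],"rotation":[0,0,0]}]'
python3 - <<'E'
from h import *
c=snap("wrist","w5.png",1.5);np.save("pics/w5.npy",[c],allow_pickle=True)
s=camera("scene");np.save("pics/s5.npy",[s],allow_pickle=True)
o=get_obs();print(o["eef_pos"],o["orientation"])
E
```

```text
clock: 7.88
eef_pos: [553.7, 176.9, 113.0]
orientation: [0.722, 0.692, -0.001, -0.001]
wrist_force: [0.3, -0.1, -3.0]
grip_width: 0.396
grip_force: 30.0
clock: 8.3
eef_pos: [554.7, 177.0, 182.1]
orientation: [0.753, 0.658, 0.001, 0.001]
wrist_force: [0.2, -0.5, -3.7]
grip_width: 0.399
grip_force: 30.0
clock: 8.72
eef_pos: [548.5, 73.9, 179.6]
orientation: [0.752, 0.659, -0.001, -0.001]
wrist_force: [1.1, 0.9, -3.7]
grip_width: 0.4
grip_force: 30.0
clock: 9.13
eef_pos: [542.3, -45.1, 179.6]
orientation: [0.752, 0.659, -0.001, -0.001]
wrist_force: [-0.5, 0.2, -2.7]
grip_width: 0.397
grip_force: 30.0
clock: 9.55
eef_pos: [536.2, -164.0, 179.6]
orientation: [0.752, 0.659, -0.0, -0.001]
wrist_force: [0.6, 1.1, -3.3]
grip_width: 0.395
grip_force: 30.0
clock: 9.97
eef_pos: [535.7, -188.6, 180.0]
orientation: [0.752, 0.659, -0.0, -0.0]
wrist_force: [0.1, 0.1, -3.2]
grip_width: 0.4
grip_force: 30.0
[ 535.91761784 -188.53346698  180.2197608 ] [ 7.52241602e-01  6.58887346e-01  9.28331654e-06 -1.92604503e-04]
```

View pics/w5.png

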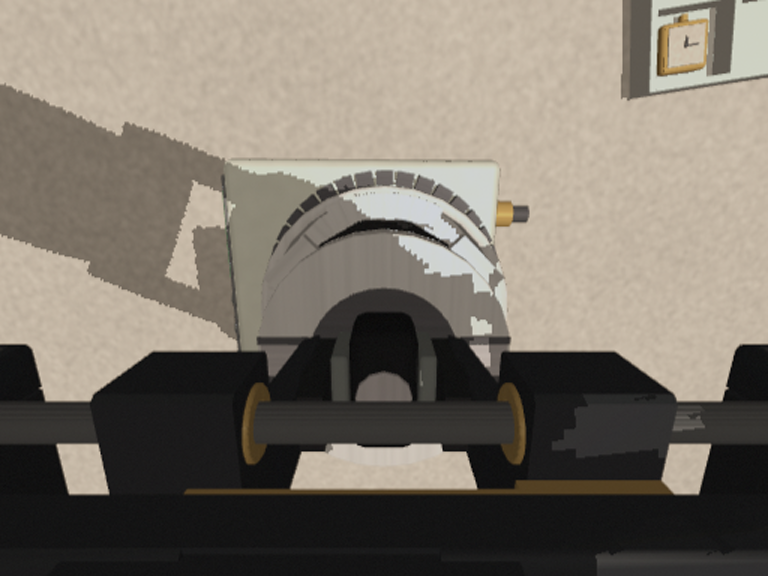

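w5: the housing edge is level in the image, so the yaw is aligned, and the lid is concentric with the pot in x. I'll correct y by −1 mm and descend carefully.

```bash
python3 -m jog '[{"translation":[-0.044,0,0.4],"rotation":[0,0,0]},{"translation":[0,0,0.5],"rotation":[0,0,0]},{"translation":[0,0,0.3],"rotation":[0,0,0]},{"translation":[0,0,0.1],"rotation":[0,0,0]},{"translation":[0,0,0],"rotation":[0,0,0]}]'
python3 -m jog '[{"translation":[0,0,0.12],"rotation":[0,0,0]},{"translation":[0,0,0],"rotation":[0,0,0]}]'
python3 -m jog '[{"translation":[0,0,0.12],"rotation":[0,0,0]},{"translation":[0,0,0],"rotation":[0,0,0]}]'
```

```text
clock: 10.48
eef_pos: [535.5, -190.3, 146.8]
orientation: [0.753, 0.658, -0.0, -0.001]
wrist_force: [0.4, -0.9, -3.5]
grip_width: 0.398
grip_force: 30.0
clock: 10.65
eef_pos: [535.8, -190.7, 144.7]
orientation: [0.753, 0.658, 0.0, 0.0]
wrist_force: [-0.8, 0.1, -3.0]
grip_width: 0.397
grip_force: 30.0
clock: 10.82
eef_pos: [535.7, -190.6, 141.5]
orientation: [0.753, 0.658, -0.0, -0.0]
wrist_force: [0.2, -1.0, -3.6]
grip_width: 0.399
grip_force: 30.0
```

```bash
python3 -m jog '[{"translation":[0.03,0,0.08],"rotation":[0,0,0]},{"translation":[0,0,0],"rotation":[0,0,0]},{"translation":[0,0,0],"rotation":[0,0,0]}]'
python3 -m jog '[{"translation":[0,0,0.08],"rotation":[0,0,0]},{"translation":[0,0,0],"rotation":[0,0,0]}]'
python3 -m jog '[{"translation":[0,0,0.08],"rotation":[0,0,0]},{"translation":[0,0,0],"rotation":[0,0,0]}]'
```

```text
clock: 11.07
eef_pos: [535.8, -189.9, 139.7]
orientation: [0.753, 0.658, 0.0, -0.0]
wrist_force: [-0.3, -0.3, -2.7]
grip_width: 0.399
grip_force: 30.0
clock: 11.23
eef_pos: [535.8, -189.9, 137.4]
orientation: [0.753, 0.658, -0.0, -0.0]
wrist_force: [-0.2, -0.2, -3.7]
grip_width: 0.397
grip_force: 30.0
clock: 11.4
eef_pos: [535.7, -189.9, 135.4]
orientation: [0.753, 0.658, -0.0, -0.0]
wrist_force: [-0.6, -0.4, -3.9]
grip_width: 0.4
grip_force: 30.0
```

```bash
python3 -m jog '[{"translation":[0,0,0.06],"rotation":[0,0,0]},{"translation":[0,0,0],"rotation":[0,0,0]}]'
python3 -m jog '[{"translation":[0,0,0.06],"rotation":[0,0,0]},{"translation":[0,0,0],"rotation":[0,0,0]}]'
python3 -m jog '[{"translation":[0,0,0.06],"rotation":[0,0,0]},{"translation":[0,0,0],"rotation":[0,0,0]}]'
python3 - <<'E'
from h import *
c=snap("wrist");np.save("pics/w6.npy",[c],allow_pickle=True)
cv2.imwrite("pics/w6.png",cv2.resize(c["frame"][80:280,150:366,::-1],None,fx=3,fy=3,interpolation=cv2.INTER_CUBIC))
E
```

```text
clock: 11.57
eef_pos: [535.7, -189.9, 133.9]
orientation: [0.753, 0.658, -0.0, -0.0]
wrist_force: [0.3, -0.0, -3.3]
grip_width: 0.396
grip_force: 30.0
clock: 11.73
eef_pos: [535.8, -189.9, 132.5]
orientation: [0.753, 0.658, -0.0, -0.0]
wrist_force: [0.1, -0.2, -3.2]
grip_width: 0.399
grip_force: 30.0
clock: 11.9
eef_pos: [535.7, -189.9, 130.9]
orientation: [0.753, 0.658, -0.0, -0.0]
wrist_force: [0.2, -0.5, -3.3]
grip_width: 0.4
grip_force: 30.0
```

View pics/w6.png

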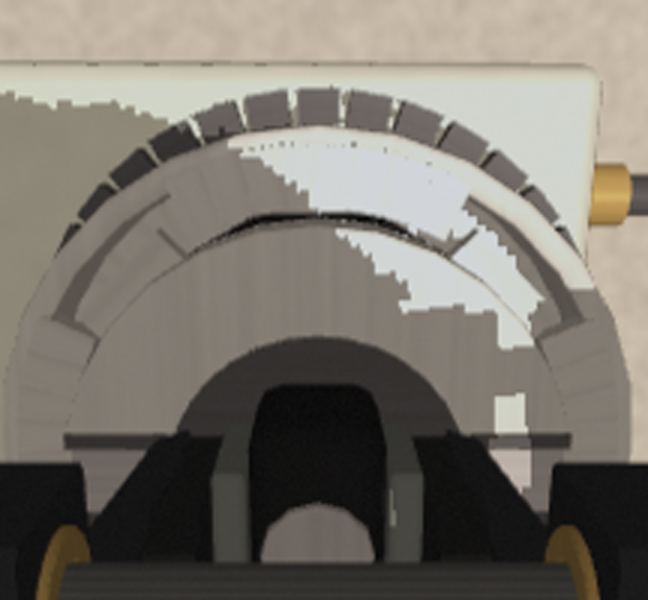

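w6: both visible lugs sit symmetrically in their gaps, around (130,260) and (510,265), and the lid is centred. Continuing down.

```bash
python3 -m jog '[{"translation":[0,0,0.06],"rotation":[0,0,0]},{"translation":[0,0,0],"rotation":[0,0,0]}]'
python3 -m jog '[{"translation":[0,0,0.06],"rotation":[0,0,0]},{"translation":[0,0,0],"rotation":[0,0,0]}]'
```

```text
clock: 12.12
eef_pos: [535.8, -189.9, 129.5]
orientation: [0.753, 0.658, -0.0, -0.0]
wrist_force: [0.2, -0.3, -3.5]
grip_width: 0.399
grip_force: 30.0
clock: 12.28
eef_pos: [535.7, -189.9, 127.9]
orientation: [0.753, 0.658, -0.0, -0.0]
wrist_force: [0.3, 0.9, -3.8]
grip_width: 0.402
grip_force: 30.0
```

```bash
python3 -m jog '[{"translation":[0,0,0.06],"rotation":[0,0,0]},{"translation":[0,0,0],"rotation":[0,0,0]}]'
```

```text
clock: 12.45
eef_pos: [535.8, -189.9, 126.5]
orientation: [0.753, 0.658, -0.0, -0.0]
wrist_force: [0.4, -0.1, -2.5]
grip_width: 0.394
grip_force: 30.0
```

```bash
python3 -m jog '[{"translation":[0,0,0.06],"rotation":[0,0,0]},{"translation":[0,0,0],"rotation":[0,0,0]}]'
python3 -m jog '[{"translation":[0,0,0.05],"rotation":[0,0,0]},{"translation":[0,0,0],"rotation":[0,0,0]}]'
```

```text
clock: 12.62
eef_pos: [535.7, -189.9, 125.0]
orientation: [0.753, 0.658, -0.0, -0.0]
wrist_force: [0.1, 0.5, -3.3]
grip_width: 0.399
grip_force: 30.0
clock: 12.78
eef_pos: [535.8, -189.9, 123.9]
orientation: [0.753, 0.658, 0.0, 0.0]
wrist_force: [-0.3, 0.8, -3.4]
grip_width: 0.399
grip_force: 30.0
```

```bash
python3 -m jog '[{"translation":[0,0,0.06],"rotation":[0,0,0]},{"translation":[0,0,0],"rotation":[0,0,0]}]'
python3 -m jog '[{"translation":[0,0,0.05],"rotation":[0,0,0]},{"translation":[0,0,0],"rotation":[0,0,0]}]'
```

```text
clock: 12.95
eef_pos: [535.9, -190.0, 122.6]
orientation: [0.753, 0.658, 0.0, 0.0]
wrist_force: [-0.5, -0.3, 0.8]
grip_width: 0.396
grip_force: 30.0
clock: 13.12
eef_pos: [536.0, -190.0, 121.5]
orientation: [0.753, 0.658, 0.0, 0.0]
wrist_force: [-1.4, 0.7, 3.5]
grip_width: 0.399
grip_force: 30.0
```

```bash
python3 -m jog '[{"translation":[0,0,0.05],"rotation":[0,0,0]},{"translation":[0,0,0],"rotation":[0,0,0]}]'
```

```text
clock: 13.28
eef_pos: [536.0, -190.0, 120.3]
orientation: [0.753, 0.658, 0.0, 0.0]
wrist_force: [-2.2, 1.8, 5.8]
grip_width: 0.396
grip_force: 30.0
```

Force slope ≈2.4 N/mm matches the seal, and compression is about 3.7 mm. Pressing 0.6 mm more, then starting the turn.

```bash
python3 -m jog '[{"translation":[0.01,-0.02,0.025],"rotation":[0,0,0]},{"translation":[0,0,0],"rotation":[0,0,0]}]'
python3 -m jog '[{"translation":[0,0,0],"rotation":[0,0,0.006]},{"translation":[0,0,0],"rotation":[0,0,0.0083]},{"translation":[0,0,0],"rotation":[0,0,0.0083]},{"translation":[0,0,0],"rotation":[0,0,0]}]'
python3 -c "from h import *;print(get_obs()['moment'])"
```

```text
clock: 13.45
eef_pos: [535.9, -189.9, 120.1]
orientation: [0.753, 0.658, 0.0, 0.001]
wrist_force: [-0.7, 0.8, 6.8]
grip_width: 0.401
grip_force: 30.0
clock: 13.78
eef_pos: [536.0, -190.0, 120.3]
orientation: [0.798, 0.602, 0.0, 0.001]
wrist_force: [0.2, -0.2, 6.9]
grip_width: 0.401
grip_force: 30.0
[-0.05592459  0.04946595  0.08501684]
```

```bash
python3 -m jog '[{"translation":[0,0,0],"rotation":[0,0,0.0083]},{"translation":[0,0,0],"rotation":[0,0,0.0111]},{"translation":[0,0,0],"rotation":[0,0,0.0111]},{"translation":[0,0,0],"rotation":[0,0,0.0111]},{"translation":[0,0,0],"rotation":[0,0,0]}]'
python3 -c "from h import *;print(get_obs()['moment'])"
python3 -m jog '[{"translation":[0,0,0],"rotation":[0,0,0.0111]},{"translation":[0,0,0],"rotation":[0,0,0.0111]},{"translation":[0,0,0],"rotation":[0,0,0.0111]},{"translation":[0,0,0],"rotation":[0,0,0.0083]},{"translation":[0,0,0],"rotation":[0,0,0]}]'
python3 -c "from h import *;print(get_obs()['moment'])"
```

```text
clock: 14.2
eef_pos: [536.0, -190.0, 120.3]
orientation: [0.87, 0.493, 0.001, 0.001]
wrist_force: [0.0, -0.2, 5.3]
grip_width: 0.397
grip_force: 30.0
[-0.03724756  0.01077406  0.12069232]
clock: 14.62
eef_pos: [536.1, -190.0, 120.3]
orientation: [0.927, 0.376, 0.001, 0.001]
wrist_force: [0.2, -0.3, 6.5]
grip_width: 0.4
grip_force: 30.0
[-0.02305797  0.05794461  0.06400814]
```

```bash
python3 -m jog '[{"translation":[0,0,0],"rotation":[0,0,0.0083]},{"translation":[0,0,0],"rotation":[0,0,0.0056]},{"translation":[0,0,0],"rotation":[0,0,0.0042]},{"translation":[0,0,0],"rotation":[0,0,0]}]'
python3 -c "from h import *;print(get_obs()['moment'])"
python3 -m jog '[{"translation":[0,0,0],"rotation":[0,0,0.0028]},{"translation":[0,0,0],"rotation":[0,0,0.0014]},{"translation":[0,0,0],"rotation":[0,0,0]}]'
python3 -c "from h import *;o=get_obs();print(o['moment'],2*np.degrees(np.arctan2(*o['orientation'][[1,0]])))"
```

```text
clock: 14.95
eef_pos: [536.1, -190.0, 120.3]
orientation: [0.946, 0.323, 0.001, 0.001]
wrist_force: [-0.0, 0.1, 6.4]
grip_width: 0.401
grip_force: 30.0
[-0.00380501  0.00852951  0.1292471 ]
clock: 15.2
eef_pos: [536.1, -190.0, 120.3]
orientation: [0.95, 0.311, 0.001, 0.001]
wrist_force: [-0.0, 0.0, 5.9]
grip_width: 0.399
grip_force: 30.0
[0.06550069 0.06720972 0.24166987] 36.22530545225438
```

```bash
python3 -m jog '[{"translation":[0,0,0],"rotation":[0,0,0.0028]},{"translation":[0,0,0],"rotation":[0,0,0]},{"translation":[0,0,0],"rotation":[0,0,0]}]'
python3 -c "from h import *;o=get_obs();print(o['moment'],2*np.degrees(np.arctan2(*o['orientation'][[1,0]])))"
```

```text
clock: 15.45
eef_pos: [536.0, -190.0, 120.2]
orientation: [0.953, 0.303, 0.001, 0.001]
wrist_force: [1.1, -0.0, 5.7]
grip_width: 0.401
grip_force: 30.0
[0.01153372 0.05953527 0.19340717] 35.240060486943754
```

```bash
python3 -m jog '[{"translation":[0,0,0],"rotation":[0,0,0.003]},{"translation":[0,0,0],"rotation":[0,0,0]},{"translation":[0,0,0],"rotation":[0,0,0]}]'
python3 -c "from h import *;o=get_obs();print(o['moment'],2*np.degrees(np.arctan2(*o['orientation'][[1,0]])))"
```

```text
clock: 15.7
eef_pos: [536.1, -190.0, 120.3]
orientation: [0.956, 0.294, 0.001, 0.001]
wrist_force: [1.0, -0.3, 5.9]
grip_width: 0.4
grip_force: 30.0
[0.02838142 0.03687483 0.58720434] 34.214312605260695
```

```bash
python3 -m jog '[{"translation":[0,0,0],"rotation":[0,0,0.003]},{"translation":[0,0,0],"rotation":[0,0,0]},{"translation":[0,0,0],"rotation":[0,0,0]}]'
python3 -c "from h import *;o=get_obs();print(o['moment'],2*np.degrees(np.arctan2(*o['orientation'][[1,0]])))"
```

```text
clock: 15.95
eef_pos: [536.1, -190.0, 120.3]
orientation: [0.958, 0.286, 0.001, 0.001]
wrist_force: [0.5, 0.2, 6.3]
grip_width: 0.397
grip_force: 30.0
[ 0.07611757 -0.0229997   0.97541642] 33.184550094538615
```

At the stop: moment rises about 0.4 N·m per degree. Relaxing the twist, then releasing.

```bash
python3 -m jog '[{"translation":[0,0,0],"rotation":[0,0,-0.004]},{"translation":[0,0,0],"rotation":[0,0,0]},{"translation":[0,0,0],"rotation":[0,0,0]}]'
python3 -m jog '[{"translation":[0,0,0],"rotation":[0,0,0]},{"translation":[0,0,0],"rotation":[0,0,0]},{"translation":[0,0,0],"rotation":[0,0,0]}]' 0.0
python3 -m jog '[{"translation":[0,0,0],"rotation":[0,0,0]},{"translation":[0,0,0],"rotation":[0,0,0]},{"translation":[0,0,0],"rotation":[0,0,0]},{"translation":[0,0,-0.05],"rotation":[0,0,0]},{"translation":[0,0,-0.1],"rotation":[0,0,0]}]' -0.6
python3 -m jog '[{"translation":[0,0,-0.3],"rotation":[0,0,0]},{"translation":[0,0,-0.7],"rotation":[0,0,0]},{"translation":[0,0,-0.9],"rotation":[0,0,0]},{"translation":[0,0,-0.9],"rotation":[0,0,0]},{"translation":[0,0,-0.9],"rotation":[0,0,0]}]' -0.6
python3 -m jog '[{"translation":[-0.5,0,-0.3],"rotation":[0,0,0]},{"translation":[-0.7,0,0],"rotation":[0,0,0]},{"translation":[-0.3,0,0],"rotation":[0,0,0]},{"translation":[0,0,0],"rotation":[0,0,0]},{"translation":[0,0,0],"rotation":[0,0,0]}]'
python3 - <<'E'
from h import *
c=snap("wrist","w7.png",1.5);np.save("pics/w7.npy",[c],allow_pickle=True)
print(get_obs()["eef_pos"])
E
```

```text
clock: 16.2
eef_pos: [536.0, -190.0, 120.3]
orientation: [0.955, 0.297, 0.001, 0.001]
wrist_force: [0.1, -0.3, 6.7]
grip_width: 0.399
grip_force: 30.0
clock: 16.45
eef_pos: [536.1, -190.1, 120.2]
orientation: [0.955, 0.297, 0.001, 0.001]
wrist_force: [1.2, -1.6, 5.4]
grip_width: 0.503
grip_force: 10.2
clock: 16.87
eef_pos: [535.1, -189.5, 122.8]
orientation: [0.955, 0.296, -0.0, -0.0]
wrist_force: [-0.4, -0.1, 0.6]
grip_width: 0.798
grip_force: 0.0
clock: 17.28
eef_pos: [535.1, -189.3, 216.9]
orientation: [0.955, 0.297, -0.0, -0.0]
wrist_force: [0.7, 0.3, -1.0]
grip_width: 0.802
grip_force: 0.0
clock: 17.7
eef_pos: [504.1, -211.0, 222.6]
orientation: [0.955, 0.296, -0.0, -0.0]
wrist_force: [-0.0, 0.7, -0.3]
grip_width: 0.798
grip_force: 0.0
[ 504.37973887 -210.75492018  222.56188167]
```

View pics/w7.png

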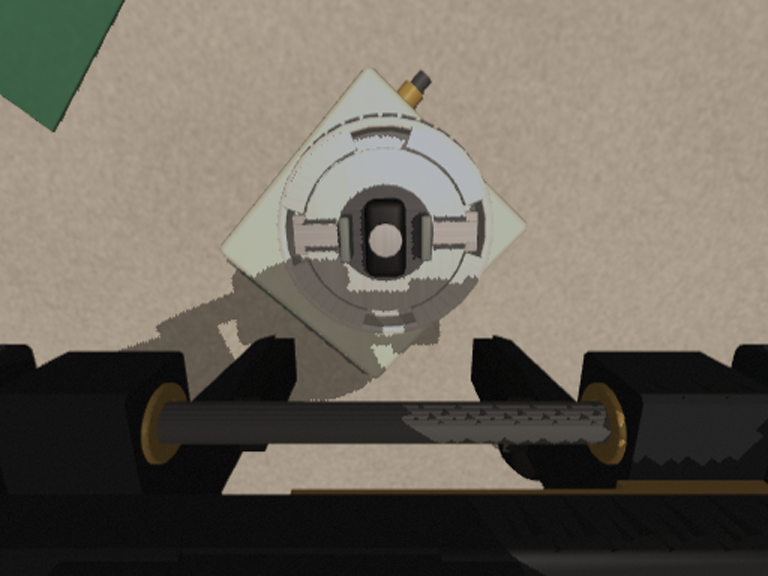

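w7: both tabs have sprung out (x≈341 and 432, i.e. 52 mm apart). Both noses stand in the gaps at (295,235) and (477,230), the lid is seated, and nothing touches it.

```bash
python3 -c "from workcell import hand_in;print(hand_in())"
```

```text
the job is handed in; nothing more can be done
None
```

The lid is seated on the seal, turned clockwise to its stop, and locked with both tabs sprung out. I handed the job in at about 18 s, with the robot touching nothing.

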